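# Engine mounts into their seats

### The arm

A 7-joint arm with a two-finger parallel gripper is mounted at the origin on the work surface. World frame = base frame: x ahead of the robot, y to its left, z up, the work surface at z = 0. Lengths are in m, angles in degrees, forces in N, time in s.
With the tool pointing down it reaches from about 0.425 to 0.875 m from the base axis. Payload 4.7 kg.
Tool frame: the origin (TCP) lies midway between the tips of the shut fingers; the grasp point (between the pads) lies 19 mm behind it (arm.pinch_z is the distance from the TCP to the grasp point, in m); y points along the fingers, x is the direction in which the jaws open and shut, and the axes are right-handed (so a half turn about y gives the same grasp; the last joint's range is limited). The gripper opens to 87 mm and grips with 3 to 60 N. Pads are 19 mm wide; open, the fingers measure 117 mm over their backs; the gripper's body (75 mm by 190 mm) begins 51 mm behind the grasp point.
Start: joints at [68.36, 18.392, -4.016, 83.108, 1.295, 78.541, -3.26], TCP at [0.248, -0.601, 0.223] pointing down, gripper open.
Joint ranges: [-163.93, 163.93], [-17.29, 119.83], [-79.2, 71.16], [3.27, 140.29], [-89.18, 269.18], [5.43, 117.66], [-154.24, 154.24]. Speed limits (degrees/s): [147.25, 147.25, 180, 180, 180, 180, 180].

### API

Orientations are given as a 3x3 rotation matrix whose columns are the frame's x, y, z axes.
In Python, from station import arm, eyes gives the robot as it stands.
- The arm moves only by the tool carry_out, never from a script. Its argument "targets" is a list that holds one entry, the list of rows, each a list of 7 numbers: the finger opening in cm, from 0 to 8.7, then the shift along the tool's x, y, z in cm, then the turn, a rotation vector about the tool's x, y, z in degrees. In form: [[[jaw, x, y, z, rx, ry, rz], ...]]. A call has exactly 10 rows; each row shifts and turns the commanded pose from where the row before left it, along the tool's axes as they then stand; what a row does not reach is not made up. A row lasts 1/12 s, in which the tool goes at most 41.7 mm and 7.16 degrees, less where a joint would pass 70% of its speed; a pose out of reach is approached as far as the arm can. A call is refused whole if a number of a shift passes 4.17 or a number of a turn 7.16, either way. A call with a gripper value outside its range is refused whole. The fingers move at their own pace and stop on an object; "grip_force" is the grip in N (left out, the last holds). Time passes only in rows, so rows that do not move let the fingers close, or fill a call up. It gives the time, the measured TCP pose, the force and the opening at its end, in the units of the state.
- arm.get_state(): the state, without advancing time (a new reading comes with each control period).
- eyes.grab_frame(name): name is "side" or "top" or "wrist"; returns a dict with "color" (480x640x3 uint8, red, green, blue), "range_z" (480x640 float32, m along the optical axis (not along the pixel's ray), 0 where there is no reading), "K" (3x3 intrinsics, pixels), "k1" (the pictures are not rectified: a ray, as slopes to the right and down, at radius r is drawn at 1 + k1 r^2 times it, then the intrinsics apply), "rvec" (rotation vector, rad) and "tvec" (3), from world to camera coordinates, as OpenCV has them. Camera axes: x right, y down, z forward; pixel columns grow to the right and rows downward; lengths in m; the calibration is good to about 2 mm. A picture is of the moment at which its call begins.
- arm.close_job(): hands the job in, once; it reports no verdict.
The state is a dict: "time": time; "joint_pos": joint angles; "dq": joint speeds; "tau": joint torques, N m; "eef_pos": TCP position; "eef_rot": TCP orientation; "wrist_force": force on the tool from outside, world axes, zero at the start; "torque": the same for the moment, N m; "width": opening from 0.0 (shut) to 1.0 (fully open).
Only numpy, scipy, OpenCV 4.12 (cv2) and the standard library are available. Lean on these libraries where they do the work, as an engineer would, in place of code of your own. Each camera call takes 0.05 s, during which the arm holds its last target. There are 200 camera calls.

### The job

Put the four rubber engine mounts (the black blocks with a steel stud on top) into the four empty shallow steel seat cups on the bench, each one into the cup of its own shape and size: big round, small round, square and oblong. Each must end up lying flat on the floor of its cup, inside the rim, stud upwards. Leave the mug and the steel pulley where they stand.

Things in the scene. Friction and masses are not known exactly. Their poses are not given: they have to be found in the camera images.
- mount_big_round: Black rubber engine mount, loose, standing on the bench: the larger round one, a disc 64 mm in diameter and 30 mm high, about 0.24 kg, with a plain steel stud 16 mm in diameter standing upright at its centre, from the top of the block to 60 mm above the underside. Origin: centre of the underside; z up along the stud.
- mount_small_round: Black rubber engine mount, loose, standing on the bench: the smaller round one, a disc 40 mm in diameter and 30 mm high, about 0.11 kg, with a plain steel stud 16 mm in diameter standing upright at its centre, from the top of the block to 60 mm above the underside. Origin: centre of the underside; z up along the stud.
- mount_square: Black rubber engine mount, loose, standing on the bench: a square block 48 x 48 mm and 30 mm high, about 0.17 kg, with a plain steel stud 16 mm in diameter standing upright at its centre, from the top of the block to 60 mm above the underside. Origin: centre of the underside; z up along the stud; x and y parallel to the sides.
- mount_oblong: Black rubber engine mount, loose, standing on the bench: an oblong block 76 mm (along its x) by 40 mm (along its y) and 30 mm high, about 0.2 kg, with a plain steel stud 16 mm in diameter standing upright at its centre, from the top of the block to 60 mm above the underside. Origin: centre of the underside; z up along the stud.
- seat_big_round: Fixed shallow dark steel cup, open at the top: floor 4 mm thick, rim wall 5 mm thick, rim top 12 mm above the bench; the larger round one, 82 mm inside and 92 mm outside diameter. Origin: centre of the cup's underside, on the bench; z up.
- seat_small_round: Fixed shallow dark steel cup, open at the top: floor 4 mm thick, rim wall 5 mm thick, rim top 12 mm above the bench; the smaller round one, 58 mm inside and 68 mm outside diameter. Origin: centre of the cup's underside, on the bench; z up.
- seat_square: Fixed shallow dark steel cup, open at the top: floor 4 mm thick, rim wall 5 mm thick, rim top 12 mm above the bench; square, 66 x 66 mm inside and 76 x 76 mm outside. Origin: centre of the cup's underside, on the bench; z up, x and y parallel to the sides.
- seat_oblong: Fixed shallow dark steel cup, open at the top: floor 4 mm thick, rim wall 5 mm thick, rim top 12 mm above the bench; oblong, 94 x 58 mm inside and 104 x 68 mm outside, long side along its x. Origin: centre of the cup's underside, on the bench; z up.
- mug: White ceramic mug, loose, 76 mm in diameter at the rim and 76 mm high, with a handle towards its y. Origin: centre of the underside. Not part of the job.
- pulley: Dark steel pulley, loose, lying flat: 84 mm in diameter, 24 mm high, hollow on top with a low boss in the middle and no stud. Origin: centre of the underside. Not part of the job.
Things that resemble listed ones, but are neither listed nor needed, are in the scene too. What is shaped like the seat_square but green or turquoise is not meant. What is shaped like the mount_small_round but red is not meant.

How it is judged:
By the outcome, as a careful person would: the job done as asked, in the order asked, and still so for the second after the job is handed in, with the robot touching nothing.
It also fails if it takes over 120 s, if anything falls off the work surface, if the arm or the gripper's body presses on something with over 40 N, if the wrist force passes 120 N, or if a joint passes its speed limit or range.

## Working session

There is one attempt and no reset: what is moved stays moved. The work goes in short steps, Python scripts to look and compute and a tool call to move; the robot and the scene stay as the last step left them, time stands still between calls to the robot, and variables do not carry over. Pictures are saved under pics/ and viewed, about 12 in all and at most 16, crops included, and the job is handed in when it is done.

Besides the shell and the picture viewer there is one more tool, called in YAML: its name, and indented under it one key for each argument. carry_out: Moves the arm, as the interface text tells. Its arguments: {"type":"object","properties":{"targets":{"type":"array","items":{"type":"array","items":{"type":"array","items":{"type":"number"}}}},"grip_force":{"type":"number"}},"required":["targets"]}

```bash
ls; mkdir -p pics
cat > h.py <<'E'
import numpy as np, cv2
from station import arm, eyes
def grab(n):
    f=eyes.grab_frame(n); f['R']=cv2.Rodrigues(np.array(f['rvec'],float))[0]; f['t']=np.array(f['tvec'],float).ravel(); f['K']=np.array(f['K'],float); return f
def und(f,px):
    px=np.atleast_2d(np.array(px,float))
    return cv2.undistortPoints(px.reshape(-1,1,2),f['K'],np.array([f['k1'],0,0,0,0],float)).reshape(-1,2)
def cast(f,px,z):
    s=und(f,px); d=np.c_[s,np.ones(len(s))]@f['R']; c=-f['R'].T@f['t']
    return c+d*((z-c[2])/d[:,2])[:,None]
def cloud(f):
    v,u=np.mgrid[0:480,0:640]; s=und(f,np.c_[u.ravel(),v.ravel()]); z=f['range_z'].ravel()
    P=(np.c_[s,np.ones(len(s))]*z[:,None]-f['t'])@f['R']; P[z==0]=np.nan
    return P.reshape(480,640,3)
def save(im,n): cv2.imwrite('pics/'+n,im[:,:,::-1])
E
python3 - <<'E'
from h import *
for n in ['top','side','wrist']:
    f=grab(n); save(f['color'],n+'0.png'); print(n,-f['R'].T@f['t'],f['R'][2],f['k1'])
s=arm.get_state();print(s)
E
```

```text
pics
top [ 0.44976657 -0.05843707  1.05353931] [ 0.10629258  0.0112288  -0.99427149] 0.03337183412044983
side [0.11273813 0.53427512 0.70942526] [ 0.45699926 -0.60024521 -0.65639726] 0.028694915349937546
wrist [ 0.31592878 -0.57226967  0.38318175] [-0.24689498 -0.09968192 -0.96390165] 0.007194053906814288
{'time': 0.15, 'joint_pos': array([68.36105871, 18.42897368, -4.01625832, 83.1599098 ,  1.29427364,
       78.54047967, -3.25982146]), 'dq': array([ 0.01686531, -0.26895333,  0.01902582, -0.21416117, -0.06207973,
        0.00032823,  0.0819554 ]), 'tau': array([ 6.72549122e-04, -4.91795218e+01, -4.04224042e-01, -3.12875390e+01,
       -6.39022747e-02,  4.05205472e-02,  1.20911409e-04]), 'eef_pos': array([ 0.24799204, -0.60037309,  0.22170727]), 'eef_rot': array([[ 3.81861776e-01, -6.28211151e-04,  9.24219232e-01],
       [-9.24218278e-01,  1.33017361e-03,  3.81862286e-01],
       [-1.46926218e-03, -9.99998918e-01, -7.26617702e-05]]), 'wrist_force': array([-0.57140397,  0.12324179, -0.85463309]), 'torque': array([-0.06425384,  0.00769537,  0.00439539]), 'width': 1.0020371925565799}
```

View images.

View pics/top0.png

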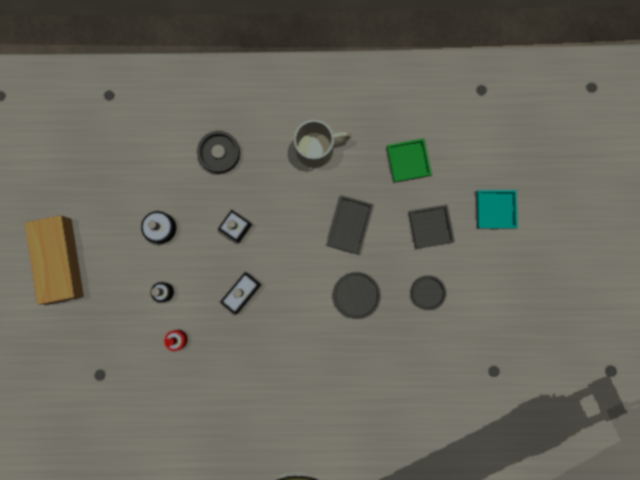

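View pics/side0.png

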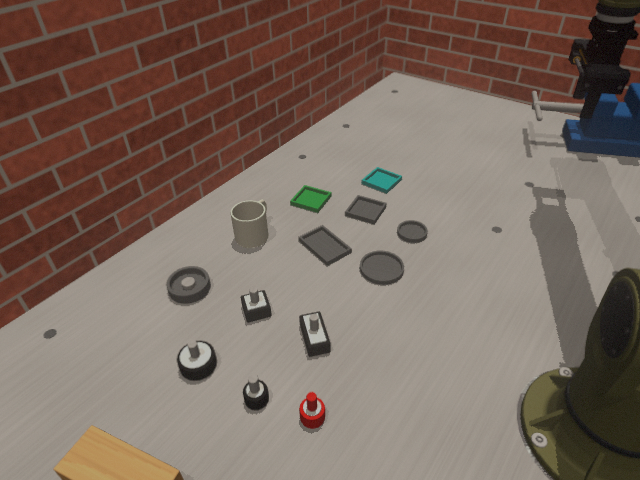

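Run:
```python
from h import *
f=grab('top'); P=cloud(f); im=f['color']; hsv=cv2.cvtColor(im,cv2.COLOR_RGB2HSV); g=im.max(2)
print('bench z',np.nanmedian(P[300:420,300:480,2]), 'bench V',np.median(g[300:420,250:350]), 'seat V',g[295,357],g[228,350])
def rep(name,m,z):
    c=max(cv2.findContours(m.astype(np.uint8),0,2)[0],key=cv2.contourArea)
    W=cast(f,c.reshape(-1,2),z)[:,:2].astype(np.float32)
    (x,y),(w,h),a=cv2.minAreaRect(W*1000); 
    print(name,'c %.1f %.1f size %.1f %.1f ang %.1f'%(x,y,w,h,a),'r %.3f'%np.hypot(x,y))
def win(u,v,r=34):
    w=np.zeros((480,640),bool); w[v-r:v+r,u-r:u+r]=1; return w
for n,(u,v) in dict(big=(157,227),small=(161,292),sq=(235,226),obl=(241,293)).items():
    m=win(u,v,26)&(P[:,:,2]>.02)&(P[:,:,2]<.042); rep('mount '+n+' depth',m,.03)
    s=win(u,v,26)&(P[:,:,2]>.048)&(P[:,:,2]<.07); q=P[s]; print('   stud top',s.sum(),np.median(q,axis=0)*1000 if s.sum() else '')
    wm=win(u,v,26)&(g>190); rep('   white',wm,.03)
for n,(u,v) in dict(big=(356,296),small=(428,293),sq=(431,227),obl=(350,225)).items():
    m=win(u,v)&(g<85); rep('seat '+n,m,.012); print('   floor z',P[v,u,2])
    m=win(u,v)&(P[:,:,2]>.006); rep('  depth',m,.012)
for n,(u,v) in dict(mug=(314,142),pul=(219,152)).items(): print(n,cast(f,[u,v],.02))
```

```text
bench z -0.0007040942870169789 bench V 118.0 seat V 64 64
mount big depth c 582.9 264.3 size 64.1 60.6 ang 89.3 r 640.036
   stud top 65 [583.53264829 266.02251185  57.81463578]Traceback (most recent call last):
  File "<stdin>", line 14, in <module>
  File "<stdin>", line 5, in rep
ValueError: max() iterable argument is empty
```

Run:
```python
from h import *
f=grab('top'); P=cloud(f); im=f['color']; g=im.max(2)
def rep(name,m,z):
    c=cv2.findContours(m.astype(np.uint8),0,2)[0]
    if not c: print(name,'none'); return
    c=np.concatenate([q for q in c if cv2.contourArea(q)>4] or c)
    W=cast(f,cv2.convexHull(c).reshape(-1,2),z)[:,:2].astype(np.float32)
    (x,y),(w,h),a=cv2.minAreaRect(W*1000); 
    print(name,'c %.1f %.1f size %.1f %.1f ang %.1f'%(x,y,w,h,a),'r %.0f'%np.hypot(x,y))
def win(u,v,r=34):
    w=np.zeros((480,640),bool); w[v-r:v+r,u-r:u+r]=1; return w
for n,(u,v) in dict(big=(157,227),small=(161,292),sq=(235,226),obl=(241,293)).items():
    m=win(u,v,26)&(P[:,:,2]>.02)&(P[:,:,2]<.042); rep('mount '+n+' depth',m,.03)
    rep('   dark',win(u,v,26)&(g<50),.03)
    s=win(u,v,26)&(P[:,:,2]>.048)&(P[:,:,2]<.07); q=P[s]; print('   stud top',s.sum(),np.median(q,axis=0)*1000 if s.sum() else '')
    rep('   white',win(u,v,26)&(g>150),.03)
for n,(u,v) in dict(big=(356,296),small=(428,293),sq=(431,227),obl=(350,225)).items():
    rep('seat '+n,win(u,v)&(g<85),.012); print('   floor z',P[v,u,2])
    rep('  depth',win(u,v)&(P[:,:,2]>.006),.012)
for n,(u,v) in dict(mug=(314,142),pul=(219,152)).items(): print(n,cast(f,[u,v],.02))
```

```text
mount big depth c 582.9 265.2 size 62.3 60.6 ang 89.3 r 640
   dark c 573.0 251.2 size 38.6 61.3 ang 54.0 r 626
   stud top 66 [583.73978745 265.53946401  58.08943426]
   white c 583.9 267.2 size 43.4 42.6 ang 1.1 r 642
mount small depth c 457.8 255.2 size 38.4 38.4 ang 45.3 r 524
   dark c 455.2 244.7 size 25.9 35.8 ang 81.8 r 517
   stud top 65 [458.0934899  256.20153488  58.73960492]
   white none
mount sq depth c 583.1 116.6 size 48.9 47.7 ang 54.8 r 595
   dark c 580.8 114.2 size 47.6 45.9 ang 54.6 r 592
   stud top 62 [583.83541309 116.78862516  58.71572698]
   white c 583.7 116.9 size 28.3 29.7 ang 56.5 r 595
mount obl depth c 453.8 104.3 size 40.5 75.7 ang 50.3 r 466
   dark c 452.5 102.5 size 38.8 75.1 ang 50.4 r 464
   stud top 60 [453.55125751 104.77596134  59.04552401]
   white c 453.1 104.5 size 21.2 57.2 ang 50.0 r 465
seat big c 446.6 -118.3 size 91.3 88.8 ang 89.2 r 462
   floor z 0.0037922499894490814
  depth c 446.6 -121.2 size 89.3 88.8 ang 89.2 r 463
seat small c 450.0 -257.7 size 67.9 63.6 ang 89.4 r 519
   floor z 0.006435754858312928
  depth c 451.4 -260.2 size 66.0 66.2 ang 43.9 r 521
seat sq c 578.4 -267.4 size 76.2 80.2 ang 8.8 r 637
   floor z 0.004515727438833447
  depth c 580.0 -270.2 size 75.9 76.6 ang 8.9 r 640
seat obl c 584.2 -108.2 size 69.0 105.5 ang 73.5 r 594
   floor z 0.0004153714727948192
  depth c 585.5 -110.3 size 67.8 104.5 ang 73.5 r 596
mug [[ 0.74980592 -0.04076497  0.02      ]]
pul [[0.73191504 0.14825228 0.02      ]]
```

carry_out:
  targets:
    - [[4, 0, 0, 0, 0, -6.75, 0], [4, 0, 0, 0, 0, -6.75, 0], [4, 0, 0, 0, 0, -6.75, 0], [4, 0, 0, 0, 0, -6.75, 0], [4, 0, 0, 0, 0, -6.75, 0], [4, 0, 0, 0, 0, -6.75, 0], [4, 0, 0, 0, 0, -6.75, 0], [4, 0, 0, 0, 0, -6.75, 0], [4, 0, 0, 0, 0, -6.75, 0], [4, 0, 0, 0, 0, -6.75, 0]]
  grip_force: 35

```text
time: 1.08
eef_pos: [0.2481, -0.6007, 0.2224]
eef_rot: [[1.0, -0.0, -0.005], [0.005, 0.0, 1.0], [-0.0, -1.0, 0.0]]
wrist_force: [0.4, -0.2, -0.0]
width: 0.47
```

carry_out:
  targets:
    - [[4, 3, 0, 2.7, 0, 0, 0], [4, 3, 0, 2.7, 0, 0, 0], [4, 3, 0, 2.7, 0, 0, 0], [4, 3, 0, 2.7, 0, 0, 0], [4, 3, 0, 2.7, 0, 0, 0], [4, 3, 0, 2.7, 0, 0, 0], [4, 3, 0, 2.7, 0, 0, 0], [4, 3, 0, 2.7, 0, 0, 0], [4, 3, 0, 2.7, 0, 0, 0], [4, 3, 0, 2.7, 0, 0, 0]]

```text
time: 1.92
eef_pos: [0.5495, -0.3297, 0.2227]
eef_rot: [[1.0, 0.0, 0.001], [-0.001, -0.0, 1.0], [0.0, -1.0, -0.0]]
wrist_force: [1.3, 0.4, 0.3]
width: 0.459
```

carry_out:
  targets:
    - [[4, 0.2, 0, 3, 0, 0, 0], [4, 0.2, 0, 3, 0, 0, 0], [4, 0.2, 0, 3, 0, 0, 0], [4, 0.2, 0, 3, 0, 0, 0], [4, 0.2, 0, 3, 0, 0, 0], [4, 0.2, 0, 3, 0, 0, 0], [4, 0.2, 0, 3, 0, 0, 0], [4, 0.2, 0, 3, 0, 0, 0], [4, 0.2, 0, 3, 0, 0, 0], [4, 0.2, 0, 3, 0, 0, 0]]

```text
time: 2.75
eef_pos: [0.5685, -0.0297, 0.2226]
eef_rot: [[1.0, 0.0, 0.001], [-0.001, -0.0, 1.0], [0.0, -1.0, -0.0]]
wrist_force: [0.4, -0.6, 0.1]
width: 0.457
```

carry_out:
  targets:
    - [[4, 0.15, 0, 3.2, 0, 0, 0], [4, 0.15, 0, 3.2, 0, 0, 0], [4, 0.15, 0, 3.2, 0, 0, 0], [4, 0.15, 0, 3.2, 0, 0, 0], [4, 0.15, 0, 3.2, 0, 0, 0], [4, 0.15, 0, 3.2, 0, 0, 0], [4, 0.15, 0, 3.2, 0, 0, 0], [4, 0.15, 0, 3.2, 0, 0, 0], [4, 0.15, 0, 3.2, 0, 0, 0], [4, 0, 0, 0, 0, 0, 0]]

```text
time: 3.58
eef_pos: [0.5797, 0.2657, 0.2225]
eef_rot: [[1.0, -0.001, -0.009], [0.009, 0.006, 1.0], [-0.001, -1.0, 0.006]]
wrist_force: [-2.0, 0.9, 0.3]
width: 0.466
```

Run:
```python
from h import *
f=grab('wrist'); P=cloud(f); save(f['color'],'w1.png')
print(arm.get_state()['eef_pos'])
s=(P[:,:,2]>.05)&(P[:,:,2]<.066)&(np.hypot(P[:,:,0]-.5835,P[:,:,1]-.266)<.025); print(s.sum(),np.nanmedian(P[s],axis=0) if s.any() else '')
```

```text
[0.58057215 0.26205046 0.22236348]
232 [0.58518362 0.27019239 0.05934193]
```

View pics/w1.png

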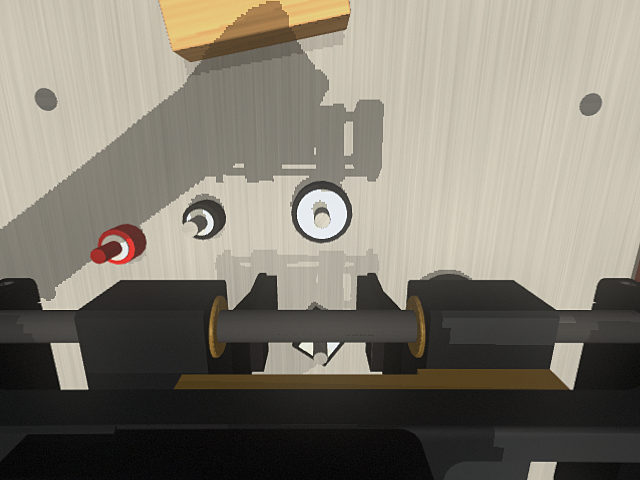

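carry_out:
  targets:
    - [[4, 0.35, 0, 0.4, 0, 0, 0], [4, 0, 3, 0, 0, 0, 0], [4, 0, 3, 0, 0, 0, 0], [4, 0, 3, 0, 0, 0, 0], [4, 0, 3, 0, 0, 0, 0], [4, 0, 2, 0, 0, 0, 0], [4, 0, 1, 0, 0, 0, 0], [4, 0, 0, 0, 0, 0, 0], [4, 0, 0, 0, 0, 0, 0], [4, 0, 0, 0, 0, 0, 0]]

```text
time: 4.47
eef_pos: [0.5874, 0.261, 0.0744]
eef_rot: [[1.0, 0.003, 0.002], [-0.002, 0.001, 1.0], [0.003, -1.0, 0.001]]
wrist_force: [-0.3, 0.2, 1.1]
width: 0.456
```

Run:
```python
from h import *
f=grab('wrist'); P=cloud(f); save(f['color'],'w2.png')
print(arm.get_state()['eef_pos'])
```

```text
[0.58740656 0.26130438 0.07460459]
```

View pics/w2.png

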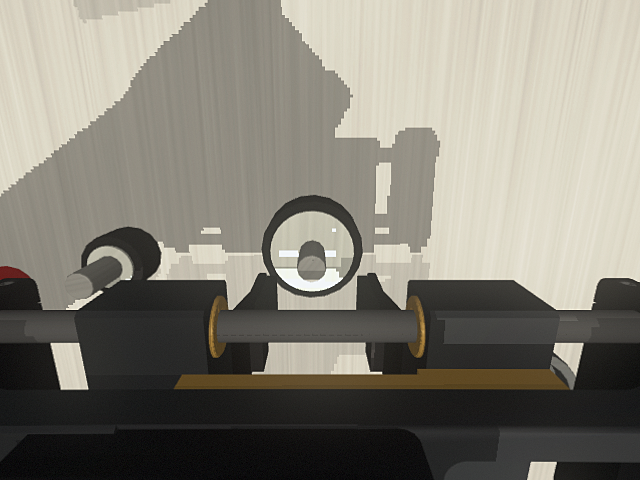

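carry_out:
  targets:
    - [[4, -0.3, 0, 0.6, 0, 0, 0], [4, 0, 1.5, 0, 0, 0, 0], [4, 0, 1.5, 0, 0, 0, 0], [4, 0, 1, 0, 0, 0, 0], [4, 0, 0, 0, 0, 0, 0], [4, 0, 0, 0, 0, 0, 0], [0, 0, 0, 0, 0, 0, 0], [0, 0, 0, 0, 0, 0, 0], [0, 0, 0, 0, 0, 0, 0], [0, 0, 0, 0, 0, 0, 0]]

```text
time: 5.35
eef_pos: [0.5828, 0.2667, 0.0322]
eef_rot: [[1.0, -0.0, 0.001], [-0.001, -0.0, 1.0], [-0.0, -1.0, -0.0]]
wrist_force: [-0.3, 0.2, 0.5]
width: 0.244
```

Run:
```python
from h import *
f=grab('wrist'); save(f['color'][150:],'w3.png')
s=arm.get_state();print(s['eef_pos'],s['width']*8.7,s['wrist_force'])
```

```text
[0.58306406 0.2668165  0.03234157] 1.713064629431909 [ 1.31143926  0.35758912 -0.25630291]
```

View pics/w3.png

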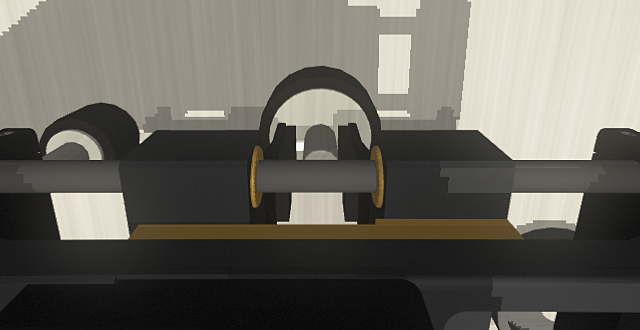

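carry_out:
  targets:
    - [[0, 0, 0, 0, 0, 0, 0], [0, 0, 0, 0, 0, 0, 0], [0, 0, 0, 0, 0, 0, 0], [0, 0, -1, 0, 0, 0, 0], [0, 0, -2.5, 0, 0, 0, 0], [0, 0, -2.5, 0, 0, 0, 0], [0, 0, -2.5, 0, 0, 0, 0], [0, 0, -2.5, 0, 0, 0, 0], [0, 0, -1, 0, 0, 0, 0], [0, 0, 0, 0, 0, 0, 0]]

```text
time: 6.23
eef_pos: [0.5844, 0.2681, 0.1559]
eef_rot: [[1.0, 0.005, 0.001], [-0.001, 0.002, 1.0], [0.005, -1.0, 0.002]]
wrist_force: [0.6, -0.1, -2.5]
width: 0.171
```

carry_out:
  targets:
    - [[0, -0.4, 0, -1.2, 0, 0, 0], [0, -0.8, 0, -2.4, 0, 0, 0], [0, -0.9, 0, -2.6, 0, 0, 0], [0, -0.9, 0, -2.6, 0, 0, 0], [0, -0.9, 0, -2.6, 0, 0, 0], [0, -0.9, 0, -2.6, 0, 0, 0], [0, -0.9, 0, -2.6, 0, 0, 0], [0, -0.9, 0, -2.6, 0, 0, 0], [0, -0.9, 0, -2.6, 0, 0, 0], [0, -0.9, 0, -2.6, 0, 0, 0]]

```text
time: 7.07
eef_pos: [0.496, 0.0206, 0.1503]
eef_rot: [[1.0, -0.004, 0.002], [-0.002, -0.0, 1.0], [-0.004, -1.0, -0.0]]
wrist_force: [0.2, -0.1, -1.1]
width: 0.171
```

carry_out:
  targets:
    - [[0, -0.9, 0, -2.6, 0, 0, 0], [0, -0.9, 0, -2.6, 0, 0, 0], [0, -0.9, 0, -2.6, 0, 0, 0], [0, -0.9, 0, -2.6, 0, 0, 0], [0, -0.8, 0, -2.4, 0, 0, 0], [0, -0.4, 0, -1.2, 0, 0, 0], [0, 0, 0, 0, 0, 0, 0], [0, 0, 0, 0, 0, 0, 0], [0, 0, 0, 0, 0, 0, 0], [0, 0, 0, 0, 0, 0, 0]]

```text
time: 7.9
eef_pos: [0.4504, -0.1156, 0.1519]
eef_rot: [[1.0, -0.001, -0.001], [0.001, 0.001, 1.0], [-0.001, -1.0, 0.001]]
wrist_force: [-0.2, 0.0, -1.9]
width: 0.173
```

Run:
```python
from h import *
f=grab('wrist'); P=cloud(f); save(f['color'],'w4.png')
s=arm.get_state();print(s['eef_pos'],s['eef_rot'],s['width']*8.7,s['wrist_force'])
```

```text
[ 0.45061351 -0.11568965  0.15213356] [[ 9.99999111e-01 -6.30846920e-04 -1.17516837e-03]
 [ 1.17548509e-03  5.01931154e-04  9.99999183e-01]
 [-6.30256551e-04 -9.99999675e-01  5.02672259e-04]] 1.4783295032991772 [-0.16490336 -0.47860093 -1.95904065]
```

View pics/w4.png

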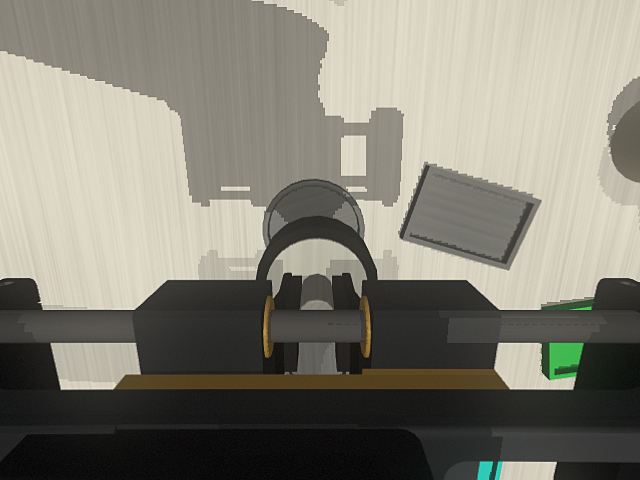

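carry_out:
  targets:
    - [[0, -0.4, 0, -0.6, 0, 0, 0], [0, 0, 2, 0, 0, 0, 0], [0, 0, 2, 0, 0, 0, 0], [0, 0, 2, 0, 0, 0, 0], [0, 0, 2, 0, 0, 0, 0], [0, 0, 1, 0, 0, 0, 0], [0, 0, 0.5, 0, 0, 0, 0], [0, 0, 0, 0, 0, 0, 0], [0, 0, 0, 0, 0, 0, 0], [0, 0, 0, 0, 0, 0, 0]]

```text
time: 8.78
eef_pos: [0.4476, -0.1233, 0.0587]
eef_rot: [[1.0, 0.002, 0.001], [-0.001, -0.001, 1.0], [0.002, -1.0, -0.001]]
wrist_force: [-0.3, -0.2, -2.5]
width: 0.175
```

Run:
```python
from h import *
f=grab('side'); f2=grab('wrist')
save(np.hstack([f['color'][190:330,300:500].repeat(2,0).repeat(2,1),f2['color'][120:400,140:500]]),'s5.png')
s=arm.get_state();print(s['eef_pos'],s['width']*8.7,s['wrist_force'])
```

```text
[ 0.44750541 -0.12327815  0.05862492] 1.507945986324742 [-0.56164216 -0.29026904 -2.03092457]
```

View pics/s5.png

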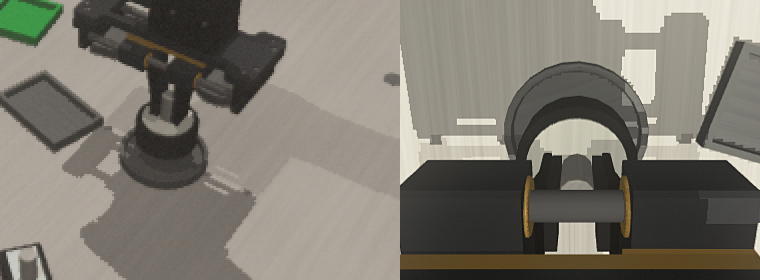

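carry_out:
  targets:
    - [[0, 0, 0.8, 0, 0, 0, 0], [0, 0, 0.6, 0, 0, 0, 0], [0, 0, 0.4, 0, 0, 0, 0], [0, 0, 0.2, 0, 0, 0, 0], [0, 0, 0.05, 0, 0, 0, 0], [0, 0, 0, 0, 0, 0, 0], [0, 0, 0, 0, 0, 0, 0], [0, 0, 0, 0, 0, 0, 0], [0, 0, 0, 0, 0, 0, 0], [0, 0, 0, 0, 0, 0, 0]]

```text
time: 9.72
eef_pos: [0.4467, -0.123, 0.0372]
eef_rot: [[1.0, 0.0, 0.001], [-0.001, -0.0, 1.0], [0.0, -1.0, -0.0]]
wrist_force: [-0.1, -0.6, -1.7]
width: 0.17
```

carry_out:
  targets:
    - [[4, 0, 0, 0, 0, 0, 0], [4, 0, 0, 0, 0, 0, 0], [4, 0, 0, 0, 0, 0, 0], [4, 0, 0, 0, 0, 0, 0], [4, 0, -1, 0, 0, 0, 0], [4, 0, -2.5, 0, 0, 0, 0], [4, 0, -2.5, 0, 0, 0, 0], [4, 0, -2.5, 0, 0, 0, 0], [4, 0, -2.5, 0, 0, 0, 0], [4, 0, 0, 0, 0, 0, 0]]

```text
time: 10.55
eef_pos: [0.4501, -0.1237, 0.1529]
eef_rot: [[1.0, 0.009, 0.001], [-0.001, -0.004, 1.0], [0.009, -1.0, -0.004]]
wrist_force: [1.2, -0.4, 0.4]
width: 0.461
```

carry_out:
  targets:
    - [[4, 0.3, 0, 1, 0, 0, 0], [4, 0.3, 0, 2, 0, 0, 0], [4, 0.3, 0, 3, 0, 0, 0], [4, 0.3, 0, 3, 0, 0, 0], [4, 0.3, 0, 3, 0, 0, 0], [4, 0, 0, 3, 0, 0, 0], [4, 0, 0, 3, 0, 0, 0], [4, 0, 0, 3, 0, 0, 0], [4, 0, 0, 3, 0, 0, 0], [4, 0, 0, 3, 0, 0, 0]]

```text
time: 11.38
eef_pos: [0.4605, 0.1492, 0.1462]
eef_rot: [[1.0, -0.002, 0.0], [-0.0, -0.0, 1.0], [-0.002, -1.0, -0.0]]
wrist_force: [-0.1, -0.1, -1.2]
width: 0.458
```

carry_out:
  targets:
    - [[4, -0.1, 0, 3, 0, 0, 0], [4, -0.1, 0, 3, 0, 0, 0], [4, -0.1, 0, 2, 0, 0, 0], [4, -0.1, 0, 2, 0, 0, 0], [4, 0, 0, 1, 0, 0, 0], [4, 0, 0, 0, 0, 0, 0], [4, 0, 0, 0, 0, 0, 0], [4, 0, 0, 0, 0, 0, 0], [4, 0, 0, 0, 0, 0, 0], [4, 0, 0, 0, 0, 0, 0]]

```text
time: 12.22
eef_pos: [0.4581, 0.2558, 0.1468]
eef_rot: [[1.0, -0.0, 0.003], [-0.003, -0.001, 1.0], [-0.0, -1.0, -0.001]]
wrist_force: [0.8, -1.1, 0.3]
width: 0.458
```

```bash
cat >> h.py <<'E'
def stud(f,P,x,y,zo=.06,r=.03):
    s=(abs(P[:,:,2]-zo)<.006)&(np.hypot(P[:,:,0]-x,P[:,:,1]-y)<r)
    q=P[s]; return s.sum(), (np.nanmedian(q,axis=0)*1000).round(1) if s.any() else None
def top(f,P,x,y,zo=.03,r=.05):
    s=(abs(P[:,:,2]-zo)<.006)&(np.hypot(P[:,:,0]-x,P[:,:,1]-y)<r)
    if s.sum()<9: return None
    W=P[s][:,:2].astype(np.float32)*1000; return cv2.minAreaRect(W), np.median(P[s][:,2])*1000
E
python3 - <<'E'
from h import *
s=arm.get_state();print(s['eef_pos'],s['width'])
f=grab('wrist'); P=cloud(f); print('wrist small',stud(f,P,.458,.256),top(f,P,.458,.256))
f=grab('top'); P=cloud(f); print('top big',stud(f,P,.447,-.12,.064),top(f,P,.447,-.12,.034,.04))
save(f['color'][180:340,90:470].repeat(2,0).repeat(2,1),'t6.png')
E
```

```text
[0.45813156 0.25584276 0.14682519] 0.45774517549798227
wrist small (np.int64(359), array([458.2, 260.4,  59.2])) (((458.24383544921875, 259.4741516113281), (39.004608154296875, 39.031471252441406), 58.91381072998047), np.float64(27.943686266673485))
top big (np.int64(57), array([ 446.5, -123.3,   63.2])) (((446.5242004394531, -122.9144515991211), (62.97690200805664, 60.758056640625), 89.69050598144531), np.float64(32.37871970799322))
```

View pics/t6.png

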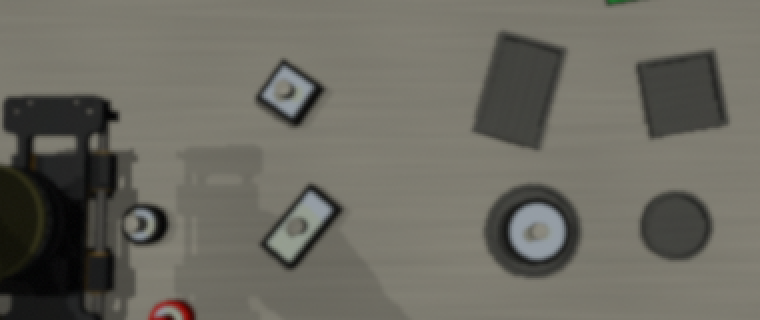

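carry_out:
  targets:
    - [[4, 0, 1, 0.1, 0, 0, 0], [4, 0, 2.5, 0, 0, 0, 0], [4, 0, 2.5, 0, 0, 0, 0], [4, 0, 2.5, 0, 0, 0, 0], [4, 0, 1.5, 0, 0, 0, 0], [4, 0, 0.7, 0, 0, 0, 0], [4, 0, 0.4, 0, 0, 0, 0], [4, 0, 0, 0, 0, 0, 0], [4, 0, 0, 0, 0, 0, 0], [4, 0, 0, 0, 0, 0, 0]]

```text
time: 13.15
eef_pos: [0.4588, 0.2585, 0.0371]
eef_rot: [[1.0, 0.002, 0.001], [-0.001, 0.001, 1.0], [0.002, -1.0, 0.001]]
wrist_force: [0.1, -1.1, -0.8]
width: 0.461
```

carry_out:
  targets:
    - [[0, 0, 0, 0, 0, 0, 0], [0, 0, 0, 0, 0, 0, 0], [0, 0, 0, 0, 0, 0, 0], [0, 0, 0, 0, 0, 0, 0], [0, 0, 0, 0, 0, 0, 0], [0, 0, 0, 0, 0, 0, 0], [0, 0, 0, 0, 0, 0, 0], [0, 0, 0, 0, 0, 0, 0], [0, 0, 0, 0, 0, 0, 0], [0, 0, 0, 0, 0, 0, 0]]

```text
time: 13.98
eef_pos: [0.458, 0.258, 0.0362]
eef_rot: [[1.0, 0.0, 0.001], [-0.001, -0.0, 1.0], [0.0, -1.0, -0.0]]
wrist_force: [-0.6, -0.2, 1.6]
width: 0.172
```

carry_out:
  targets:
    - [[0, 0, -1, 0, 0, 0, 0], [0, 0, -2, 0, 0, 0, 0], [0, 0, -2.5, 0, 0, 0, 0], [0, 0, -2.5, 0, 0, 0, 0], [0, 0, -2.5, 0, 0, 0, 0], [0, 0, -1, 0, 0, 0, 0], [0, 0, 0, -1, 0, 0, 0], [0, 0, 0, -2, 0, 0, 0], [0, 0, 0, -3, 0, 0, 0], [0, 0, 0, -3, 0, 0, 0]]

```text
time: 14.82
eef_pos: [0.4571, 0.1677, 0.1505]
eef_rot: [[1.0, -0.001, -0.002], [0.002, 0.0, 1.0], [-0.001, -1.0, 0.0]]
wrist_force: [0.6, -0.3, -1.4]
width: 0.169
```

carry_out:
  targets:
    - [[0, 0, 0, -3, 0, 0, 0], [0, 0, 0, -3, 0, 0, 0], [0, 0, 0, -3, 0, 0, 0], [0, 0, 0, -3, 0, 0, 0], [0, 0, 0, -3, 0, 0, 0], [0, 0, 0, -3, 0, 0, 0], [0, 0, 0, -3, 0, 0, 0], [0, 0, 0, -3, 0, 0, 0], [0, 0, 0, -3, 0, 0, 0], [0, 0, 0, -3, 0, 0, 0]]

```text
time: 15.65
eef_pos: [0.4569, -0.1332, 0.1505]
eef_rot: [[1.0, -0.001, 0.001], [-0.001, 0.0, 1.0], [-0.001, -1.0, 0.0]]
wrist_force: [1.1, -0.6, -1.7]
width: 0.171
```

carry_out:
  targets:
    - [[0, -0.2, 0, -3, 0, 0, 0], [0, -0.2, 0, -3, 0, 0, 0], [0, -0.2, 0, -3, 0, 0, 0], [0, -0.1, 0, -2, 0, 0, 0], [0, 0, 0, -1.6, 0, 0, 0], [0, 0, 0, 0, 0, 0, 0], [0, 0, 0, 0, 0, 0, 0], [0, 0, 0, 0, 0, 0, 0], [0, 0, 0, 0, 0, 0, 0], [0, 0, 0, 0, 0, 0, 0]]

```text
time: 16.48
eef_pos: [0.4509, -0.2564, 0.1511]
eef_rot: [[1.0, -0.0, -0.002], [0.002, 0.0, 1.0], [-0.0, -1.0, 0.0]]
wrist_force: [-0.7, 1.0, -0.8]
width: 0.171
```

Run:
```python
from h import *
s=arm.get_state();print(s['eef_pos'],s['width'],s['wrist_force'])
```

```text
[ 0.45087959 -0.25642579  0.15109065] 0.1709430581629466 [-0.68162581  1.02703313 -0.84731542]
```

carry_out:
  targets:
    - [[0, 0, 1, -0.15, 0, 0, 0], [0, 0, 2.5, 0, 0, 0, 0], [0, 0, 2.5, 0, 0, 0, 0], [0, 0, 2, 0, 0, 0, 0], [0, 0, 1.3, 0, 0, 0, 0], [0, 0, 0.7, 0, 0, 0, 0], [0, 0, 0.5, 0, 0, 0, 0], [0, 0, 0.3, 0, 0, 0, 0], [0, 0, 0.1, 0, 0, 0, 0], [0, 0, 0, 0, 0, 0, 0]]

```text
time: 17.32
eef_pos: [0.4509, -0.2597, 0.0426]
eef_rot: [[1.0, 0.001, 0.001], [-0.001, -0.001, 1.0], [0.001, -1.0, -0.001]]
wrist_force: [-0.2, 0.2, -0.8]
width: 0.172
```

carry_out:
  targets:
    - [[0, 0, 0, 0, 0, 0, 0], [0, 0, 0, 0, 0, 0, 0], [0, 0, 0, 0, 0, 0, 0], [0, 0, 0, 0, 0, 0, 0], [0, 0, 0, 0, 0, 0, 0], [0, 0, 0, 0, 0, 0, 0], [0, 0, 0, 0, 0, 0, 0], [0, 0, 0, 0, 0, 0, 0], [0, 0, 0, 0, 0, 0, 0], [0, 0, 0, 0, 0, 0, 0]]

```text
time: 18.15
eef_pos: [0.4505, -0.2595, 0.042]
eef_rot: [[1.0, -0.0, 0.001], [-0.001, -0.0, 1.0], [-0.0, -1.0, -0.0]]
wrist_force: [0.4, -0.2, -0.0]
width: 0.173
```

Run:
```python
from h import *
f=grab('side'); f2=grab('wrist')
save(np.hstack([f['color'][170:310,320:520].repeat(2,0).repeat(2,1),f2['color'][120:400,140:500]]),'s7.png')
s=arm.get_state();print(s['eef_pos'],s['width']*8.7,s['wrist_force'])
```

```text
[ 0.45049134 -0.25945218  0.04203683] 1.5082203117620017 [ 0.06418417 -1.10359234 -0.54280025]
```

View pics/s7.png

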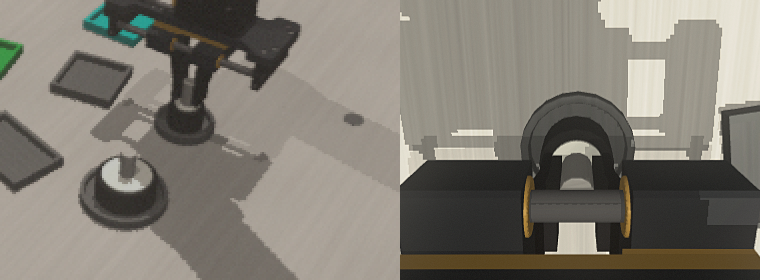

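carry_out:
  targets:
    - [[0, 0, 0.15, 0, 0, 0, 0], [0, 0, 0, 0, 0, 0, 0], [4, 0, 0, 0, 0, 0, 0], [4, 0, 0, 0, 0, 0, 0], [4, 0, 0, 0, 0, 0, 0], [4, 0, 0, 0, 0, 0, 0], [4, 0, -1, 0, 0, 0, 0], [4, 0, -2.5, 0, 0, 0, 0], [4, 0, -2.5, 0, 0, 0, 0], [4, 0, -2.5, 0, 0, 0, 0]]

```text
time: 19.08
eef_pos: [0.4504, -0.2592, 0.1272]
eef_rot: [[1.0, -0.0, 0.001], [-0.001, 0.0, 1.0], [-0.0, -1.0, 0.0]]
wrist_force: [0.4, 0.3, -0.4]
width: 0.459
```

carry_out:
  targets:
    - [[4, 0, -2.5, 0, 0, 0, 0], [4, 0.5, 0, 1, 0, 0, 0], [4, 1, 0, 2.8, 0, 0, 0], [4, 1, 0, 2.8, 0, 0, 0], [4, 1, 0, 2.8, 0, 0, 0], [4, 1, 0, 2.8, 0, 0, 0], [4, 1, 0, 2.8, 0, 0, 0], [4, 1, 0, 2.8, 0, 0, 0], [4, 1, 0, 2.8, 0, 0, 0], [4, 1, 0, 2.8, 0, 0, 0]]

```text
time: 19.92
eef_pos: [0.536, -0.0238, 0.151]
eef_rot: [[1.0, 0.001, 0.001], [-0.001, -0.0, 1.0], [0.001, -1.0, -0.0]]
wrist_force: [0.6, 0.1, -0.3]
width: 0.461
```

carry_out:
  targets:
    - [[4, 1, 0, 2.8, 0, 0, 0], [4, 1, 0, 2.8, 0, 0, 0], [4, 1, 0, 2.8, 0, 0, 0], [4, 1, 0, 2.8, 0, 0, 0], [4, 0.8, 0, 2, 0, 0, 0], [4, 0, 0, 1, 0, 0, 0], [4, 0, 0, 0, 0, 0, 0], [4, 0, 0, 0, 0, 0, 0], [4, 0, 0, 0, 0, 0, 0], [4, 0, 0, 0, 0, 0, 0]]

```text
time: 20.75
eef_pos: [0.5837, 0.1141, 0.1505]
eef_rot: [[1.0, -0.0, 0.004], [-0.004, -0.002, 1.0], [-0.0, -1.0, -0.002]]
wrist_force: [0.9, 0.1, -0.4]
width: 0.462
```

Run:
```python
from h import *
s=arm.get_state();print(s['eef_pos'],s['width'],s['joint_pos'])
f=grab('wrist'); P=cloud(f); print('wrist sq',stud(f,P,.5835,.117),top(f,P,.5835,.117))
f=grab('top'); P=cloud(f); print('top small',stud(f,P,.451,-.26,.064),top(f,P,.451,-.26,.034,.03))
```

```text
[0.58374502 0.11407985 0.15047735] 0.4621778826926892 [ 18.82607647  18.40099187 -38.94399631  95.50706548  12.24190742
  70.44532338 -23.02972558]
wrist sq (np.int64(344), array([584.6, 119.6,  59.2])) (((584.99462890625, 118.6408462524414), (48.37668228149414, 48.19700622558594), 55.073001861572266), np.float64(28.46584118737822))
top small (np.int64(58), array([ 449.8, -259.9,   62.7])) (((450.7945861816406, -259.0610046386719), (37.9310417175293, 37.9895133972168), 0.17078298330307007), np.float64(31.870021931603592))
```

carry_out:
  targets:
    - [[4, 0, 1, 0.2, 0, 0, 0], [4, 0, 2.5, 0, 0, 0, 0], [4, 0, 2.5, 0, 0, 0, 0], [4, 0, 2.5, 0, 0, 0, 0], [4, 0, 1.5, 0, 0, 0, 0], [4, 0, 1, 0, 0, 0, 0], [4, 0, 0.5, 0, 0, 0, 0], [4, 0, 0, 0, 0, 0, 0], [4, 0, 0, 0, 0, 0, 0], [4, 0, 0, 0, 0, 0, 0]]

```text
time: 21.68
eef_pos: [0.5848, 0.1187, 0.0367]
eef_rot: [[1.0, 0.002, 0.001], [-0.001, 0.0, 1.0], [0.002, -1.0, 0.0]]
wrist_force: [0.2, -0.0, -0.1]
width: 0.457
```

carry_out:
  targets:
    - [[0, 0, 0, 0, 0, 0, 0], [0, 0, 0, 0, 0, 0, 0], [0, 0, 0, 0, 0, 0, 0], [0, 0, 0, 0, 0, 0, 0], [0, 0, 0, 0, 0, 0, 0], [0, 0, 0, 0, 0, 0, 0], [0, 0, 0, 0, 0, 0, 0], [0, 0, 0, 0, 0, 0, 0], [0, 0, 0, 0, 0, 0, 0], [0, 0, 0, 0, 0, 0, 0]]

```text
time: 22.52
eef_pos: [0.5841, 0.1184, 0.0357]
eef_rot: [[1.0, 0.0, 0.001], [-0.001, -0.0, 1.0], [0.0, -1.0, -0.0]]
wrist_force: [0.8, -0.0, 2.1]
width: 0.177
```

carry_out:
  targets:
    - [[0, 0, -1, 0, 0, 0, 0], [0, 0, -2, 0, 0, 0, 0], [0, 0, -2.5, 0, 0, 0, 0], [0, 0, -2.5, 0, 0, 0, 0], [0, 0, -2.5, 0, 0, 0, 0], [0, 0, -1, 0, 0, 0, 0], [0, 0, 0, -1, 0, 0, 0], [0, 0, 0, -2, 0, 0, 0], [0, 0, 0, -3, 0, 0, 0], [0, 0, 0, -3, 0, 0, 0]]

```text
time: 23.35
eef_pos: [0.5821, 0.0273, 0.1485]
eef_rot: [[1.0, -0.003, -0.001], [0.001, -0.0, 1.0], [-0.003, -1.0, -0.0]]
wrist_force: [-0.3, -1.3, -2.1]
width: 0.173
```

carry_out:
  targets:
    - [[0, 0, 0, -3, 0, 0, 0], [0, 0, 0, -3, 0, 0, 0], [0, 0, 0, -3, 0, 0, 0], [0, 0, 0, -3, 0, 0, 0], [0, 0, 0, -3, 0, 0, 0], [0, -0.1, 0, -3, 0, 0, 0], [0, -0.1, 0, -3, 0, 0, 0], [0, -0.1, 0, -3, 0, 0, 0], [0, -0.1, 0, -3, 0, 0, 0], [0, 0, 0, -2, 0, 0, 0]]

```text
time: 24.18
eef_pos: [0.5765, -0.2664, 0.1478]
eef_rot: [[1.0, -0.005, 0.005], [-0.005, -0.001, 1.0], [-0.005, -1.0, -0.001]]
wrist_force: [0.6, -0.6, -2.1]
width: 0.169
```

carry_out:
  targets:
    - [[0, 0, 0, -0.6, 0, 0, 0], [0, 0, 0, 0, 0, 3, 0], [0, 0, 0, 0, 0, 6, 0], [0, 0, 0, 0, 0, 7, 0], [0, 0, 0, 0, 0, 7, 0], [0, 0, 0, 0, 0, 7, 0], [0, 0, 0, 0, 0, 7, 0], [0, 0, 0, 0, 0, 6, 0], [0, 0, 0, 0, 0, 3, 0], [0, 0, 0, 0, 0, 0, 0]]

```text
time: 25.02
eef_pos: [0.5783, -0.2666, 0.1487]
eef_rot: [[0.694, -0.003, 0.72], [-0.72, 0.001, 0.694], [-0.003, -1.0, -0.001]]
wrist_force: [0.3, -0.5, -2.4]
width: 0.17
```

Run:
```python
from h import *
f=grab('wrist'); P=cloud(f); save(f['color'],'w8.png')
s=arm.get_state();print(s['eef_pos'],s['eef_rot'].round(3),s['width'],s['joint_pos'].round(1))
```

```text
[ 0.5784771  -0.26669733  0.14887358] [[ 0.695 -0.003  0.719]
 [-0.719  0.001  0.695]
 [-0.003 -1.    -0.001]] 0.17325976920541641 [ 39.3  20.8 -21.3  89.8   7.8  71.1 -29.2]
```

View pics/w8.png

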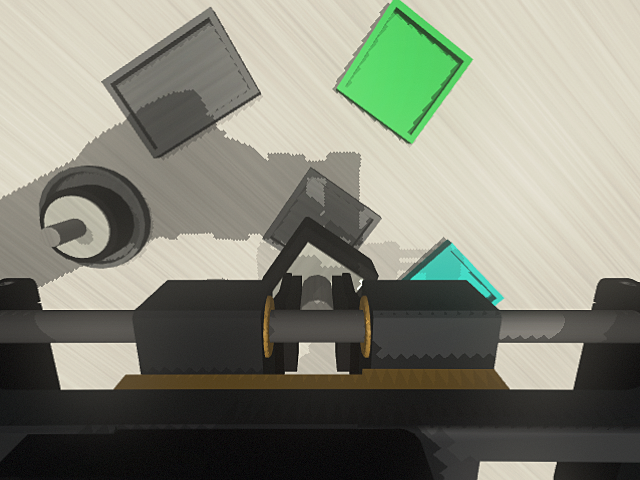

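carry_out:
  targets:
    - [[0, 0.15, 1, 0, 0, 0, 0], [0, 0, 2.5, 0, 0, 0, 0], [0, 0, 2.5, 0, 0, 0, 0], [0, 0, 2, 0, 0, 0, 0], [0, 0, 1.2, 0, 0, 0, 0], [0, 0, 0.7, 0, 0, 0, 0], [0, 0, 0.5, 0, 0, 0, 0], [0, 0, 0.3, 0, 0, 0, 0], [0, 0, 0.1, 0, 0, 0, 0], [0, 0, 0, 0, 0, 0, 0]]

```text
time: 25.9
eef_pos: [0.5811, -0.2689, 0.0433]
eef_rot: [[0.694, 0.001, 0.72], [-0.72, -0.001, 0.694], [0.001, -1.0, 0.0]]
wrist_force: [0.1, -0.0, -1.8]
width: 0.171
```

Run:
```python
from h import *
f=grab('side'); f2=grab('wrist')
save(np.hstack([f['color'][150:290,300:500].repeat(2,0).repeat(2,1),f2['color'][120:400,140:500]]),'s9.png')
s=arm.get_state();print(s['eef_pos'],s['width']*8.7,s['wrist_force'])
```

```text
[ 0.58122424 -0.26891539  0.04358817] 1.4953562271383607 [-0.04852814  0.7207501  -0.91574011]
```

View pics/s9.png

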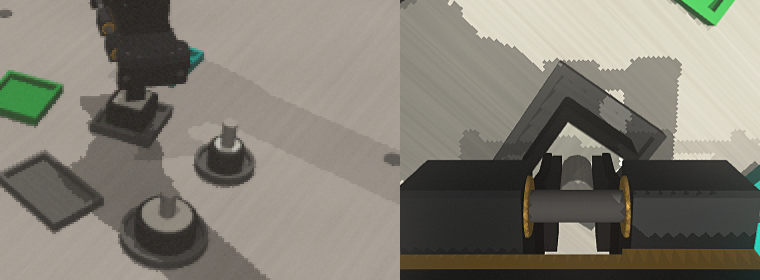

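carry_out:
  targets:
    - [[0, 0, 0.3, 0, 0, 0, 0], [0, 0, 0, 0, 0, 0, 0], [0, 0, 0, 0, 0, 0, 0], [4, 0, 0, 0, 0, 0, 0], [4, 0, 0, 0, 0, 0, 0], [4, 0, 0, 0, 0, 0, 0], [4, 0, 0, 0, 0, 0, 0], [4, 0, -1, 0, 0, 0, 0], [4, 0, -2.5, 0, 0, 0, 0], [4, 0, -2.5, 0, 0, 0, 0]]

```text
time: 26.83
eef_pos: [0.5797, -0.2682, 0.0998]
eef_rot: [[0.694, -0.002, 0.72], [-0.72, 0.001, 0.694], [-0.002, -1.0, -0.001]]
wrist_force: [0.9, 0.1, 0.2]
width: 0.455
```

carry_out:
  targets:
    - [[4, 0, -2.5, 0, 0, 0, 0], [4, 0, -2.5, 0, 0, 0, 0], [4, 0, 0, 0, 0, -3, 0], [4, 0, 0, 0, 0, -6, 0], [4, 0, 0, 0, 0, -7, 0], [4, 0, 0, 0, 0, -7, 0], [4, 0, 0, 0, 0, -7, 0], [4, 0, 0, 0, 0, -7, 0], [4, 0, 0, 0, 0, -6, 0], [4, 0, 0, 0, 0, -3, 0]]

```text
time: 27.67
eef_pos: [0.5807, -0.2687, 0.1505]
eef_rot: [[1.0, 0.001, -0.004], [0.004, -0.0, 1.0], [0.001, -1.0, -0.0]]
wrist_force: [-0.5, -0.6, 0.5]
width: 0.454
```

carry_out:
  targets:
    - [[4, -0.5, 0, 1, 0, 0, 0], [4, -0.9, 0, 2.6, 0, 0, 0], [4, -0.9, 0, 2.6, 0, 0, 0], [4, -0.9, 0, 2.6, 0, 0, 0], [4, -0.9, 0, 2.6, 0, 0, 0], [4, -0.9, 0, 2.6, 0, 0, 0], [4, -0.9, 0, 2.6, 0, 0, 0], [4, -0.9, 0, 2.6, 0, 0, 0], [4, -0.9, 0, 2.6, 0, 0, 0], [4, -0.9, 0, 2.6, 0, 0, 0]]

```text
time: 28.5
eef_pos: [0.4936, -0.0227, 0.15]
eef_rot: [[1.0, 0.0, 0.002], [-0.002, -0.001, 1.0], [0.0, -1.0, -0.001]]
wrist_force: [0.6, 0.9, 0.3]
width: 0.461
```

carry_out:
  targets:
    - [[4, -0.9, 0, 2.6, 0, 0, 0], [4, -0.9, 0, 2.6, 0, 0, 0], [4, -0.9, 0, 2.6, 0, 0, 0], [4, -0.9, 0, 2.6, 0, 0, 0], [4, -0.5, 0, 1.6, 0, 0, 0], [4, 0, 0, 1, 0, 0, 0], [4, 0, 0, 0, 0, 0, 0], [4, 0, 0, 0, 0, 0, 0], [4, 0, 0, 0, 0, 0, 0], [4, 0, 0, 0, 0, 0, 0]]

```text
time: 29.33
eef_pos: [0.4539, 0.1044, 0.1495]
eef_rot: [[1.0, -0.0, 0.003], [-0.003, -0.001, 1.0], [-0.0, -1.0, -0.001]]
wrist_force: [-0.5, -0.2, -1.0]
width: 0.462
```

Run:
```python
from h import *
s=arm.get_state();print(s['eef_pos'],s['width'],s['joint_pos'])
f=grab('wrist'); P=cloud(f); print('wrist obl',stud(f,P,.4535,.105),top(f,P,.4535,.105))
f=grab('top'); P=cloud(f); print('top sq',stud(f,P,.58,-.269,.064),top(f,P,.58,-.269,.034,.036))
```

```text
[0.45390436 0.10439014 0.14952526] 0.4619788489351215 [ 28.96946535   0.56690244 -44.88323826 112.41763267   0.46356028
  67.19352596 -16.26571414]
wrist obl (np.int64(345), array([454.7, 107.4,  59.3])) (((454.6197509765625, 106.20878601074219), (40.25831604003906, 76.32440185546875), 50.32950973510742), np.float64(28.650314726907617))
top sq (np.int64(59), array([ 580.5, -269.9,   62.6])) (((580.2432250976562, -270.19268798828125), (47.86293029785156, 48.318843841552734), 8.808794021606445), np.float64(31.957150274388848))
```

carry_out:
  targets:
    - [[4, 0, 1, -0.1, 0, 0, 0], [4, 0, 2.5, 0, 0, 0, 0], [4, 0, 2.5, 0, 0, 0, 0], [4, 0, 2.5, 0, 0, 0, 0], [4, 0, 1.5, 0, 0, 0, 0], [4, 0, 0.9, 0, 0, 0, 0], [4, 0, 0.5, 0, 0, 0, 0], [4, 0, 0, 0, 0, 0, 0], [4, 0, 0, 0, 0, 0, 0], [4, 0, 0, 0, 0, 0, 0]]

```text
time: 30.27
eef_pos: [0.4548, 0.1046, 0.0365]
eef_rot: [[1.0, 0.002, 0.001], [-0.001, -0.0, 1.0], [0.002, -1.0, -0.0]]
wrist_force: [0.5, 0.0, 0.6]
width: 0.458
```

carry_out:
  targets:
    - [[0, 0, 0, 0, 0, 0, 0], [0, 0, 0, 0, 0, 0, 0], [0, 0, 0, 0, 0, 0, 0], [0, 0, 0, 0, 0, 0, 0], [0, 0, 0, 0, 0, 0, 0], [0, 0, 0, 0, 0, 0, 0], [0, 0, 0, 0, 0, 0, 0], [0, 0, 0, 0, 0, 0, 0], [0, 0, 0, 0, 0, 0, 0], [0, 0, 0, 0, 0, 0, 0]]

```text
time: 31.1
eef_pos: [0.454, 0.1044, 0.0357]
eef_rot: [[1.0, 0.0, 0.001], [-0.001, -0.0, 1.0], [0.0, -1.0, -0.0]]
wrist_force: [-0.7, -1.1, 2.9]
width: 0.172
```

carry_out:
  targets:
    - [[0, 0, -1, 0, 0, 0, 0], [0, 0, -2, 0, 0, 0, 0], [0, 0, -2.5, 0, 0, 0, 0], [0, 0, -2.5, 0, 0, 0, 0], [0, 0, -2.5, 0, 0, 0, 0], [0, 0, -1, 0, 0, 0, 0], [0, 0.6, 0, -0.9, 0, 0, 0], [0, 1.5, 0, -2.5, 0, 0, 0], [0, 1.5, 0, -2.5, 0, 0, 0], [0, 1.5, 0, -2.5, 0, 0, 0]]

```text
time: 31.93
eef_pos: [0.5044, 0.0184, 0.1487]
eef_rot: [[1.0, -0.002, 0.0], [-0.0, -0.001, 1.0], [-0.002, -1.0, -0.001]]
wrist_force: [0.4, 0.6, -1.9]
width: 0.171
```

carry_out:
  targets:
    - [[0, 1.5, 0, -2.5, 0, 0, 0], [0, 1.5, 0, -2.5, 0, 0, 0], [0, 1.5, 0, -2.5, 0, 0, 0], [0, 1.5, 0, -2.5, 0, 0, 0], [0, 1.5, 0, -2.1, 0, 0, 0], [0, 0.5, 0, -0.9, 0, 0, 0], [0, 0, 0, 0, 0, 0, 0], [0, 0, 0, 0, 0, -3, 0], [0, 0, 0, 0, 0, -6, 0], [0, 0, 0, 0, 0, -6, 0]]

```text
time: 32.77
eef_pos: [0.5834, -0.1078, 0.1492]
eef_rot: [[0.964, -0.003, -0.265], [0.265, 0.001, 0.964], [-0.002, -1.0, 0.002]]
wrist_force: [-0.8, 0.2, -1.9]
width: 0.178
```

carry_out:
  targets:
    - [[0, 0, 0, 0, 0, -5.2, 0], [0, 0, 0, 0, 0, -3, 0], [0, 0, 0, 0, 0, 0, 0], [0, 0, 0, 0, 0, 0, 0], [0, 0, 0, 0, 0, 0, 0], [0, 0, 0, 0, 0, 0, 0], [0, 0, 0, 0, 0, 0, 0], [0, 0, 0, 0, 0, 0, 0], [0, 0, 0, 0, 0, 0, 0], [0, 0, 0, 0, 0, 0, 0]]

```text
time: 33.6
eef_pos: [0.5847, -0.1096, 0.1505]
eef_rot: [[0.92, 0.0, -0.393], [0.393, -0.0, 0.92], [-0.0, -1.0, -0.0]]
wrist_force: [0.7, -0.4, -2.2]
width: 0.173
```

Run:
```python
from h import *
f=grab('wrist'); P=cloud(f); save(f['color'],'w10.png')
s=arm.get_state();print(s['eef_pos'],s['eef_rot'].round(3),s['width'])
```

```text
[ 0.5846728  -0.10970113  0.15057011] [[ 0.92   0.    -0.393]
 [ 0.393 -0.     0.92 ]
 [-0.    -1.    -0.   ]] 0.17430983382240856
```

View pics/w10.png

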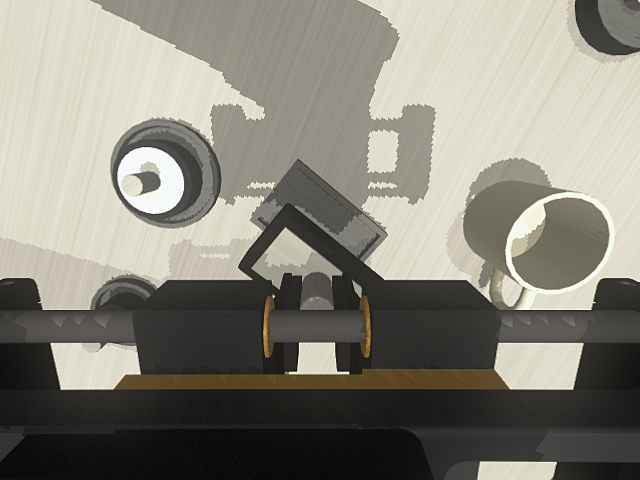

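carry_out:
  targets:
    - [[0, 0, 1, 0, 0, 0, 0], [0, 0, 2.5, 0, 0, 0, 0], [0, 0, 2.5, 0, 0, 0, 0], [0, 0, 2, 0, 0, 0, 0], [0, 0, 1.2, 0, 0, 0, 0], [0, 0, 0.7, 0, 0, 0, 0], [0, 0, 0.5, 0, 0, 0, 0], [0, 0, 0.3, 0, 0, 0, 0], [0, 0, 0.1, 0, 0, 0, 0], [0, 0, 0, 0, 0, 0, 0]]

```text
time: 34.48
eef_pos: [0.5853, -0.1097, 0.0433]
eef_rot: [[0.919, 0.001, -0.393], [0.393, -0.0, 0.919], [0.001, -1.0, -0.001]]
wrist_force: [0.5, 0.1, -1.5]
width: 0.173
```

Run:
```python
from h import *
f=grab('side'); f2=grab('wrist')
save(np.hstack([f['color'][180:320,240:440].repeat(2,0).repeat(2,1),f2['color'][120:400,140:500]]),'s11.png')
s=arm.get_state();print(s['eef_pos'],s['width']*8.7,s['wrist_force'])
```

```text
[ 0.58538118 -0.10974822  0.04347386] 1.5241739246929449 [-0.12751216  0.24870841 -1.70355607]
```

View pics/s11.png

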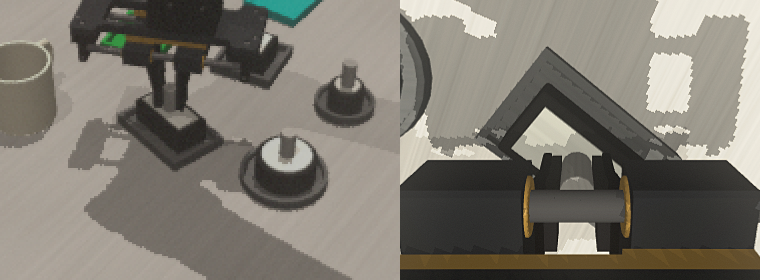

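Aligned inside the rim. I'll lower the last 3 mm, release, rise and back off towards free space (+y) to clear the view.

carry_out:
  targets:
    - [[0, 0, 0.3, 0, 0, 0, 0], [0, 0, 0, 0, 0, 0, 0], [0, 0, 0, 0, 0, 0, 0], [4, 0, 0, 0, 0, 0, 0], [4, 0, 0, 0, 0, 0, 0], [4, 0, 0, 0, 0, 0, 0], [4, 0, 0, 0, 0, 0, 0], [4, 0, -1, 0, 0, 0, 0], [4, 0, -2.5, 0, 0, 0, 0], [4, 0, -2.5, 0, 0, 0, 0]]

```text
time: 35.42
eef_pos: [0.5838, -0.1093, 0.0999]
eef_rot: [[0.919, -0.002, -0.393], [0.393, 0.001, 0.919], [-0.002, -1.0, 0.002]]
wrist_force: [-0.1, 0.2, 0.5]
width: 0.454
```

carry_out:
  targets:
    - [[4, 0, -2.5, 0, 0, 0, 0], [4, 0, -2.5, 0, 0, 0, 0], [4, 0, -2.5, 0, 0, 0, 0], [4, 0, 0, 1, 0, 0, 0], [4, 1, 0, 3, 0, 0, 0], [4, 1, 0, 3, 0, 0, 0], [4, 1, 0, 3, 0, 0, 0], [4, 1, 0, 3, 0, 0, 0], [4, 1, 0, 3, 0, 0, 0], [4, 1, 0, 3, 0, 0, 0]]

```text
time: 36.25
eef_pos: [0.5645, 0.0903, 0.1749]
eef_rot: [[0.919, 0.0, -0.393], [0.393, -0.0, 0.919], [0.0, -1.0, -0.001]]
wrist_force: [0.5, -0.4, 0.4]
width: 0.461
```

carry_out:
  targets:
    - [[4, 1, 0, 2, 0, 0, 0], [4, 0, 0, 1, 0, 0, 0], [4, 0, 0, 0, 0, 0, 0], [4, 0, 0, 0, 0, 0, 0], [4, 0, 0, 0, 0, 0, 0], [4, 0, 0, 0, 0, 0, 0], [4, 0, 0, 0, 0, 0, 0], [4, 0, 0, 0, 0, 0, 0], [4, 0, 0, 0, 0, 0, 0], [4, 0, 0, 0, 0, 0, 0]]

```text
time: 37.08
eef_pos: [0.5626, 0.1198, 0.1745]
eef_rot: [[0.92, -0.0, -0.393], [0.393, -0.0, 0.92], [-0.0, -1.0, -0.0]]
wrist_force: [0.4, 0.7, -0.2]
width: 0.461
```

Run:
```python
from h import *
s=arm.get_state();print(s['eef_pos'],s['time'])
f=grab('top'); P=cloud(f)
for n,x,y,r in [('big',.4466,-.1205,.04),('small',.451,-.2595,.03),('sq',.5795,-.269,.036),('obl',.585,-.1095,.045)]:
    print(n,stud(f,P,x,y,.064),top(f,P,x,y,.034,r))
save(f['color'][80:340,120:520].repeat(2,0).repeat(2,1),'t12.png')
```

```text
[0.56261702 0.11975427 0.17450648] 37.0833
big (np.int64(56), array([ 446.5, -123.4,   62.4])) (((446.50506591796875, -122.98771667480469), (62.925933837890625, 60.753562927246094), 89.27285766601562), np.float64(32.49739330668657))
small (np.int64(60), array([ 450.6, -259.5,   62.7])) (((450.82159423828125, -259.3544006347656), (38.07680892944336, 37.87409210205078), 89.06143188476562), np.float64(31.716169369505373))
sq (np.int64(60), array([ 579.8, -270.2,   62.8])) (((580.071044921875, -269.7563781738281), (47.680484771728516, 47.94248580932617), 8.943693161010742), np.float64(32.06388245689464))
obl (np.int64(53), array([ 582.9, -109.6,   63.1])) (((583.6063842773438, -110.31670379638672), (39.89646530151367, 75.96186828613281), 73.367919921875), np.float64(32.18616429395734))
```

View pics/t12.png

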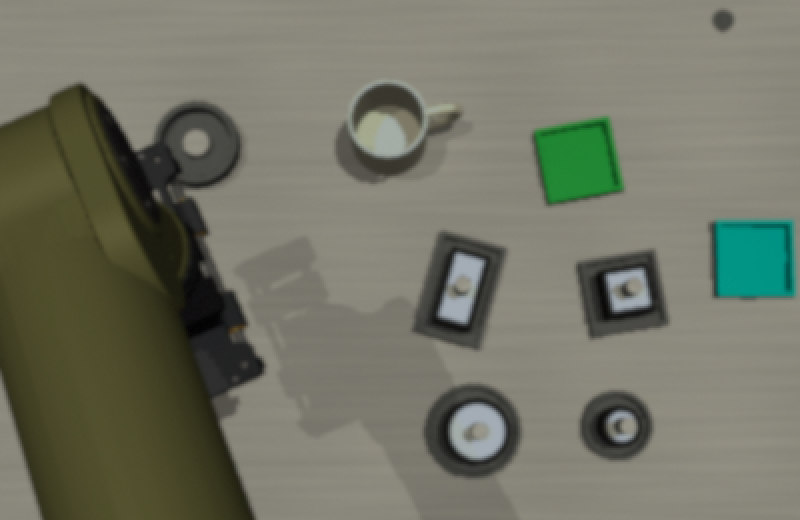

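All four mounts sit inside their cups, aligned with the rims. The mug, pulley and coloured decoys are where they were.

```bash
python3 -c "
from station import arm
print(arm.close_job())"
```

```text
the job is handed in; nothing more can be done
None
```

All four mounts are in their own cups, and the job was handed in at about 37 s. I gripped each one by its stud, in the order big round, small round, square, oblong. I turned the square by about 46° and the oblong by about 23° to line them up with their cups.

Last check, from the top camera:
- **Position:** each mount is within about 3 mm of its cup's centre, where there is 8–9 mm of room each side. The square and oblong are within 0.2° of their cups.
- **Height:** stud tops read 62–63 mm and block tops about 32 mm, against 64 and 34 expected. The same camera read about 1–2 mm low for the mounts standing on the bench, so this fits them lying flat on the cup floors.
- **Other objects:** the mug, the pulley and the green and turquoise cups look unmoved. I did not check the red one after the last placing; nothing went near it.

One disagreement: the wrist camera read positions about 2–4 mm further in y than the top camera. I went by the top camera, and the placings bore it out. No check failed.

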